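Shut off the vacuum pump and turn the flask line to the blue port

ROBOT

A 6-joint arm with a two-finger parallel gripper is mounted at the origin on the work surface. World frame = base frame: x ahead of the robot, y to its left, z up, the work surface at z = 0. Lengths are in m, angles in rad, forces in N, time in s.
With the tool pointing down it reaches from about 0.325 to 0.85 m from the base axis. Payload 15.5 kg.
Tool frame: the origin (TCP) lies at the very end of the fingers, on their centre line; the grasp point (between the pads) lies 19 mm behind it (bot.hold_point_z is the distance from the TCP to the grasp point, in m); z points along the fingers, y is the line along which they close (so a half turn about z gives the same grasp; the last joint's range is limited). The gripper opens to 91 mm and grips with 3 to 60 N. Pads are 32 mm wide; open, the fingers measure 118 mm over their backs; the gripper's body (76 mm by 178 mm) begins 60 mm behind the grasp point.
Start: joints at [-1.359, 0.494, 1.345, -0, 1.302, -0.096], TCP at [0.189, -0.596, 0.181] pointing down, gripper open.
Joint ranges: [-2.91, 2.91], [-0.82, 2.16], [0.22, 2.67], [-1.22, 4.37], [0.12, 2.79], [-3.08, 3.08]. Speed limits (rad/s): [1.89, 1.89, 2.57, 3.01, 3.01, 3.01].

INTERFACE

Orientations are given as a unit quaternion [w, x, y, z].
In Python, from bench import bot, vision gives the robot as it stands.
- The arm moves only by the tool step_arm, never from a script. Its argument "commands" is a list that holds one entry, the list of rows, each a list of 5 numbers: the shift along the tool's x, y, z in mm, then the turn about the tool's z in rad, then the opening, from 0 (shut) to 1 (fully open). A call has 1 to 12 rows; each row is the pose to reach, as a shift and turn from the pose commanded when the call began, along the tool's axes at that moment; what a row does not reach only later rows make up. A row lasts 1/8 s, in which the tool goes at most 62.5 mm and 10.7 degrees, less where a joint would pass 70% of its speed; a pose out of reach is approached as far as the arm can. A call with a gripper value outside its range is refused whole. The fingers move at their own pace and stop on an object; the grip force is fixed at half the most. Time passes only in rows, so rows that repeat a pose let the fingers close. It gives the time, the measured TCP pose, the force, the opening and the grip force at its end, in the units of the state.
- bot.state(): the state, without advancing time (a new reading comes with each control period).
- vision.snapshot(name): name is "side" or "top"; returns a dict with "img" (480x640x3 uint8, red, green, blue), "intrinsics" (3x3 intrinsics, pixels), "dist_coeffs" ([k1, k2, p1, p2, k3] as OpenCV has them; the pictures are not rectified), "R" (3x3) and "t" (3): a world point X has camera coordinates R X + t. Camera axes: x right, y down, z forward; pixel columns grow to the right and rows downward; lengths in m; the calibration is good to about 2 mm. A picture is of the moment at which its call begins. There is no depth.
- bot.finish_job(): hands the job in; it is judged then, once.
The state is a dict: "clock": time; "joints": joint angles; "dq": joint speeds; "effort": joint torques, N m; "tool_pos": TCP position; "ee_rot": TCP orientation; "ft_force": force on the tool from outside, world axes, zero at the start; "wrist_torque": the same for the moment, N m; "grip_width": finger opening in m; "grasp_force": force on a finger pad.
Only numpy, scipy, OpenCV 4.12 (cv2) and the standard library are available. Lean on these libraries where they do the work, as an engineer would, in place of code of your own. Each camera call takes 0.05 s, during which the arm holds its last target. There are 200 camera calls.

TASK

Take the flask line off the pump: first push the orange lever of the pump valve round until it is fully shut (square across its pipe, against its stop), then push the green pointer of the selector round until its white tip stands over the middle of the blue port, without ever swinging it over the yellow port. Push with the fingers only and lift nothing; leave the vial, the jar and the cork ring standing where they are, and finish clear of everything.

Things in the scene. Friction and masses are not known exactly. Their poses are not given: they have to be found in the camera images.
- pump_valve: Quarter-turn valve fixed to the bench: aluminium foot 100 x 70 x 12 mm, brass body, steel pipe (20 mm thick, 160 mm long, 30 mm brass ends, top 47 mm above the bench) along its x axis. Origin on the bench, straight below the lever's vertical turning axis. Stands to the left or right of the middle, turned up to 0.5 rad.
- pump_lever (a joint): Angle of the orange lever on the pump valve, rad. 0 = open, lever along the pipe, pointing to the valve's own -x (roughly towards the robot); grows anticlockwise seen from above; 1.571 = fully shut, square across the pipe, pointing to the valve's own -y, at a hard stop. Starts between 0 and 0.4. Stiff: turns under about 0.2 N m (some 3 N at 75 mm from the axis) and stays where it is left.
- lever_tip (a point): Middle of the top edge of the orange lever's outer end, 105 mm from its turning axis and 93 mm above the bench. The lever is a straight bar 16 mm wide, with its underside 75 mm and its top 93 mm above the bench and free space under it down to 47 mm (pipe ends) or to the bench; round steel hub of 32 mm diameter at the axis.
- selector: Selector valve fixed to the bench: round foot of 84 mm diameter, white body of 60 mm diameter, 52 mm high, steel tubes (top at 27 mm) to two coloured ports. Origin on the bench, straight below the pointer's vertical axis. Stands on the other side of the middle from the pump valve, turned up to 0.5 rad. Ports lie 60 degrees to either side of its own -x axis; blue may be on either side.
- pointer (a joint): Angle of the green pointer on the selector, rad. 0 = pointing to the selector's own -x (roughly towards the robot), midway between the ports; grows anticlockwise seen from above; about +1.047 or -1.047 = over a port; end stops at +1.45 and -1.45, beyond the ports. Starts between -0.4 and 0.4. No click: turns under about 0.2 N m and stays where it is left.
- pointer_tip (a point): The white pointed tip of the green pointer, 100 mm from its turning axis, top edge, 93 mm above the bench. The pointer is a straight bar 16 mm wide out to 92 mm from the axis, underside 75 mm, top 93 mm above the bench; black round hub of 40 mm diameter at the axis.
- port_blue: Port with a round blue collar of 40 mm diameter, fixed, top 42 mm above the bench, 100 mm from the pointer's axis. Origin on the bench below its middle.
- port_yellow: Port with a round yellow collar, the same size as the blue one, on the other side. Origin on the bench below its middle.
- vial: Loose amber sample vial with a white cap, 26 mm diameter, 70 mm high, between the two valves. Origin at the centre of its underside.
- jar: Loose amber jar with a black cap, 54 mm diameter, 85 mm high, beyond the valves. Origin at the centre of its underside.
- cork_ring: Loose cork flask ring lying flat, 72 mm outer and 40 mm inner diameter, 25 mm high, nearer the robot. Origin at the centre of its underside.
Things that resemble listed ones, but are neither listed nor needed, are in the scene too. What is shaped like the selector but purple is not meant.

How it is judged:
On the way, in this order (a step that is already met when the one before it is completed fails the run):
1. the orange lever is fully shut (value of joint pump_lever above 1.45 rad), for 0.2 s.
2. the lever still shut, the pointer's tip stands over the blue port (value of joint pump_lever above 1.45 rad and horizontal distance between pointer_tip and port_blue below 0.012 m), for 0.2 s.
At the end, for the whole second after the job is handed in: Pump lever beyond 1.45 rad (within 7 degrees of its shut stop), pointer tip within 12 mm (seen from above) of the middle of the blue port, both still; vial, jar and cork ring upright within 20 mm of where they stood (all of step 2 and velocity of joint pump_lever between -0.05 and 0.05 rad/s and velocity of joint pointer between -0.05 and 0.05 rad/s and not (distance of any of vial, jar, cork_ring from where it was at the start of the episode above 0.02 m or angle between any of vial, jar, cork_ring's own z axis and vertical above 0.3 rad)); the robot touches nothing.
It fails at once if the pointer was turned before the lever was shut (value of joint pump_lever below 1.4 rad and distance of pointer_tip from where it was at the start of the episode above 0.025 m).
It fails at once if the arm or the gripper's body, not the fingers, pushed on a valve (contact force between the arm and pump_valve above 5 N or contact force between the arm and selector above 5 N).
It fails at once if the pointer was swung over the yellow port (tip within 20 mm of its middle) (horizontal distance between pointer_tip and port_yellow below 0.02 m).
It fails at once if the vial, jar or cork ring was moved more than 20 mm, lifted or tipped (distance of any of vial, jar, cork_ring from where it was at the start of the episode above 0.02 m or angle between any of vial, jar, cork_ring's own z axis and vertical above 0.3 rad).
It also fails if it takes over 54 s, if anything falls off the work surface, if the arm or the gripper's body presses on something with over 40 N, if the wrist force passes 120 N, or if a joint passes its speed limit or range.

## Working session

There is one attempt and no reset: what is moved stays moved. The work goes in short steps, Python scripts to look and compute and a tool call to move; the robot and the scene stay as the last step left them, time stands still between calls to the robot, and variables do not carry over. Pictures are saved under pics/ and viewed, at most 10 in all, crops included, and the job is handed in when it is done.

Besides the shell and the picture viewer there is one more tool, called as a command line: name --argument value ..., lists and objects as JSON in quotes. step_arm: Moves the arm, as the interface text tells. Its arguments: {"type":"object","properties":{"commands":{"type":"array","items":{"type":"array","items":{"type":"array","items":{"type":"number"}}}}},"required":["commands"]}

```bash
mkdir -p pics
python3 - <<'E'
from bench import bot, vision
import cv2,pickle
for n in("top","side"):
    s=vision.snapshot(n); pickle.dump(s,open(n+".pkl","wb")); cv2.imwrite(f"pics/{n}0.png",s["img"][:,:,::-1])
    print(n,s["intrinsics"],s["dist_coeffs"],s["R"],s["t"])
print(bot.state())
E
```

```text
top [[494.87907176   0.         317.53062811]
 [  0.         494.87907176 239.16244044]
 [  0.           0.           1.        ]] [-0.06316126  0.          0.          0.          0.        ] [[ 1.43069087e-03 -9.99896427e-01 -1.43208904e-02]
 [-9.91184814e-01  4.79282336e-04 -1.32485600e-01]
 [ 1.32478742e-01  1.43841951e-02 -9.91081469e-01]] [-0.024913    0.47767692  1.3540766 ]
side [[615.31381502   0.         324.72241773]
 [  0.         615.31381502 243.21503549]
 [  0.           0.           1.        ]] [-0.17170105  0.          0.          0.          0.        ] [[ 7.16032483e-01 -6.98066962e-01  2.24293680e-06]
 [-4.06887714e-01 -4.17362028e-01 -8.12558506e-01]
 [ 5.67221184e-01  5.81817372e-01 -5.82879640e-01]] [-0.36859729  0.24333323  1.36249851]
{'clock': 0.1, 'joints': array([-1.35849145e+00,  4.94109346e-01,  1.34604951e+00,  4.15908259e-07,
        1.30246828e+00, -9.55083359e-02]), 'dq': array([-1.00157077e-03, -1.40439245e-03,  3.66711629e-05, -3.09040055e-04,
       -4.59073496e-05,  1.05430136e-03]), 'effort': array([ 5.61513571e-04, -8.80240130e+01, -3.82543302e+01,  7.07935821e-02,
        4.82419389e-02,  1.48562566e-05]), 'tool_pos': array([ 0.18928271, -0.59527608,  0.18001183]), 'ee_rot': array([-5.16369748e-04,  9.88179615e-01,  1.53299645e-01, -2.99885998e-05]), 'ft_force': array([ 0.187392  ,  0.37971118, -0.64605072]), 'wrist_torque': array([-0.06153292, -0.03993832, -0.00536285]), 'grasp_force': 0.0, 'grip_width': 0.09133740480135787}
```

View pics/top0.png

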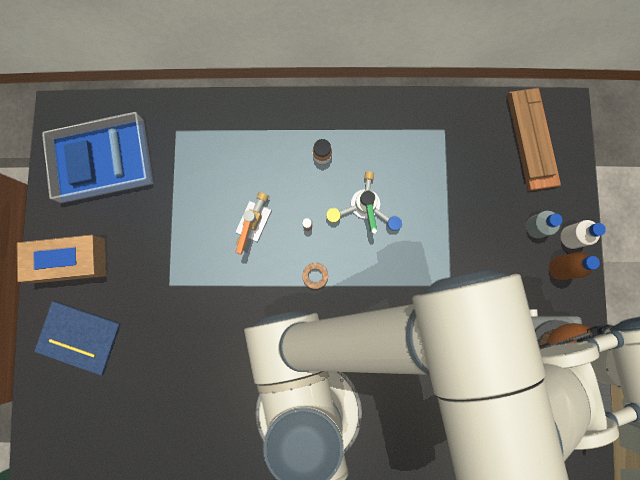

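View pics/side0.png

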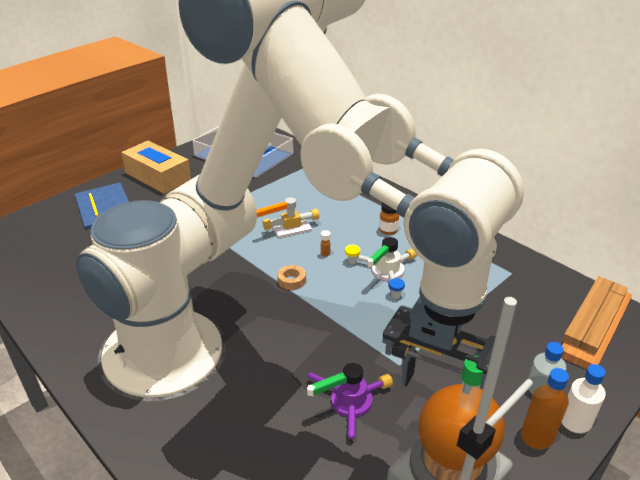

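Top view: orange lever from hub (251,216) to tip (240,250). The green pointer on the white selector runs from (368,198) to (375,232), with blue port (395,223) and yellow port (333,215). Vial (307,224), jar (322,148), cork (315,276). 
Lookalikes: the purple selector with a green pointer, side view (350,400), is excluded by colour. Blue bottle caps at top (555,220) and (598,229) and the yellow stick at (70,348) are not ports. I choose the white-bodied selector at (368,205) and the orange lever at (245,232). A close crop will check this.

Run:
```python
import cv2
i=cv2.imread("pics/top0.png")[140:290,225:425]
cv2.imwrite("pics/crop1.png",cv2.resize(i,None,fx=4,fy=4,interpolation=cv2.INTER_CUBIC))
```

```text
(no output)
```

View pics/crop1.png

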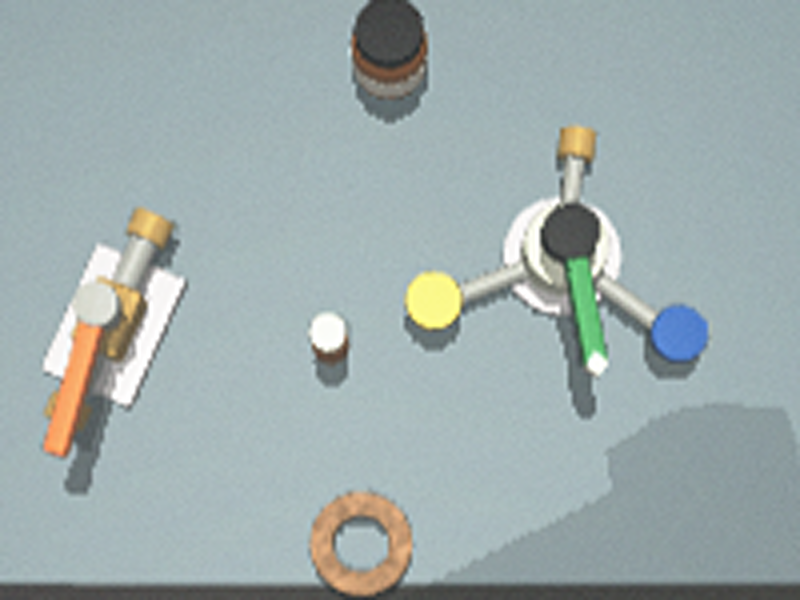

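The crop confirms it. The white-body selector has its hub at crop (571,232), tip (597,360), blue (680,332) and yellow (434,300). The orange lever has its hub at (97,303) and tip (57,452).

```bash
cat > geo.py <<'E'
import cv2,numpy as np,pickle
def world(s,uv,z):
    p=cv2.undistortPoints(np.array([[uv]],float),s["intrinsics"],s["dist_coeffs"])[0,0]
    R,t=np.array(s["R"]),np.array(s["t"]); c=-R.T@t; d=R.T@np.r_[p,1]
    return c+d*(z-c[2])/d[2]
E
python3 - <<'E'
from geo import *
s=pickle.load(open("top.pkl","rb"))
P=dict(f1=(103,245,.012),f2=(187,277,.012),f3=(127,408,.012),f4=(45,373,.012),pipefar=(150,213,.047),pipenear=(62,405,.047),hub=(97,303,.1),ltip=(57,453,.093),
phub=(571,232,.1),ptip=(597,362,.093),blue=(680,332,.042),yel=(434,300,.042),vial=(328,332,.07),jar=(389,33,.085),cork=(361,543,.025))
W={k:world(s,((u+.5)/4+224.5,(v+.5)/4+139.5),z) for k,(u,v,z) in P.items()}
for k in W: print(k,W[k].round(4))
print("footc",sum(W[f"f{i}"] for i in(1,2,3,4))/4)
for a,b in(("hub","ltip"),("phub","ptip"),("pipenear","pipefar"),("phub","blue"),("phub","yel"),("f4","f1"),("f3","f2")):
    d=(W[b]-W[a])[:2]; print(a,b,np.hypot(*d).round(4),np.arctan2(d[1],d[0]).round(3))
E
```

```text
f1 [0.5916 0.1692 0.012 ]
f2 [0.5681 0.1082 0.012 ]
f3 [0.4733 0.1497 0.012 ]
f4 [0.4985 0.2089 0.012 ]
pipefar [0.607  0.1311 0.047 ]
pipenear [0.4709 0.1901 0.047 ]
hub [0.5331 0.1589 0.1   ]
ltip [0.4326 0.1848 0.093 ]
phub [ 0.5812 -0.1596  0.1   ]
ptip [ 0.4938 -0.1765  0.093 ]
blue [ 0.5227 -0.2398  0.042 ]
yel [ 0.5455 -0.0684  0.042 ]
vial [0.5182 0.0047 0.07  ]
jar [ 0.7252 -0.0371  0.085 ]
cork [ 0.3767 -0.0173  0.025 ]
footc [0.53289332 0.15898327 0.012     ]
hub ltip 0.1038 2.889
phub ptip 0.089 -2.95
pipenear pipefar 0.1483 -0.409
phub blue 0.0993 -2.2
phub yel 0.098 1.944
f4 f1 0.1012 -0.403
f3 f2 0.1034 -0.413
```

```bash
cat >> geo.py <<'E'
def rows(st,targets):
    "targets: x,y,z,psi (world angle of tool y) -> shift rows (mm, rad) in tool axes"
    from scipy.spatial.transform import Rotation as Ro
    q=st["ee_rot"]; M=Ro.from_quat([q[1],q[2],q[3],q[0]]).as_matrix(); p0=np.arctan2(M[1,1],M[0,1])
    for x,y,z,ps in targets:
        d=M.T@(np.array([x,y,z])-st["tool_pos"])*1000
        print([*np.round(d,1),round(-((ps-p0+np.pi)%(2*np.pi)-np.pi),3)])
def bar(c,th,r,off,z):
    "finger behind a bar at angle th: r along it, off behind (clockwise side)"
    n=np.array([np.sin(th),-np.cos(th)])
    p=np.array(c)+r*np.array([np.cos(th),np.sin(th)])+off*n
    return (*p,z,th+np.pi/2)
V=(.533,.159); S=(.5837,-.1607)
E
python3 - <<'E'
from geo import *; from bench import bot
rows(bot.state(),[(.35,-.35,.18,-1.5),bar(V,2.889,.07,.06,.18)])
E
```

```text
[np.float64(227.5), np.float64(-185.1), np.float64(0.2), np.float64(0.237)]
[np.float64(528.7), np.float64(-702.7), np.float64(0.8), np.float64(0.56)]
```

step_arm --commands '[[[60,-48,0,0.1,0],[115,-92,0,0.15,0],[170,-140,0,0.2,0],[228,-185,0,0.25,0],[255,-235,0,0.3,0],[285,-290,0,0.35,0],[320,-345,0,0.4,0],[352,-400,0,0.45,0],[385,-455,0,0.5,0],[420,-510,0,0.56,0],[450,-565,0,0.56,0],[490,-620,0,0.56,0]]]'

```text
clock: 1.6
tool_pos: [0.4548, 0.0984, 0.1805]
ee_rot: [0.0, 0.992, -0.126, 0.0]
ft_force: [-0.1, -1.1, 0.6]
grip_width: 0.0002
grasp_force: 0.0
```

Run:
```python
from geo import *; from bench import bot
rows(bot.state(),[bar(V,2.889,.07,.06,.18),bar(V,2.889,.07,.06,.06)])
```

```text
[np.float64(-9.3), np.float64(-138.3), np.float64(0.5), np.float64(0.001)]
[np.float64(-9.3), np.float64(-138.3), np.float64(120.5), np.float64(0.001)]
```

step_arm --commands '[[[0,0,0,0,0],[0,0,0,0,0]]]'

```text
clock: 1.85
tool_pos: [0.4545, 0.0961, 0.1803]
ee_rot: [0.0, 0.992, -0.125, -0.0]
ft_force: [-0.3, -0.7, -0.5]
grip_width: 0.0007
grasp_force: 0.0
```

Run:
```python
from geo import *; from bench import bot
rows(bot.state(),[bar(V,2.889,.07,.06,.18),bar(V,2.889,.07,.06,.06)])
```

```text
[np.float64(-9.5), np.float64(-140.6), np.float64(0.2), np.float64(0.001)]
[np.float64(-9.4), np.float64(-140.6), np.float64(120.2), np.float64(0.001)]
```

step_arm --commands '[[[-3,-50,0,0,0],[-6,-100,0,0,0],[-9.5,-140.5,0,0,0],[-9.5,-140.5,0,0,0],[-9.5,-140.5,50,0,0],[-9.5,-140.5,90,0,0],[-9.5,-140.5,120,0,0],[-9.5,-140.5,120,0,0],[-9.5,-140.5,120,0,0]]]'

```text
clock: 2.98
tool_pos: [0.4814, 0.2337, 0.0617]
ee_rot: [-0.0, 0.992, -0.126, 0.0]
ft_force: [0.8, -0.3, -0.2]
grip_width: 0.0006
grasp_force: 0.0
```

Run:
```python
from geo import *; from bench import bot,vision
s=vision.snapshot("side"); cv2.imwrite("pics/s1.png",cv2.resize(s["img"][150:330,180:420,::-1],None,fx=3,fy=3))
rows(bot.state(),[bar(V,th,.07,.0225,.06) for th in np.linspace(2.889,4.304,11)]+[bar(V,4.304,.07,.017,.06)])
```

```text
[np.float64(-1.5), np.float64(37.4), np.float64(1.9), np.float64(-0.001)]
[np.float64(-4.0), np.float64(47.5), np.float64(1.9), np.float64(-0.142)]
[np.float64(-5.0), np.float64(57.9), np.float64(1.8), np.float64(-0.284)]
[np.float64(-4.5), np.float64(68.2), np.float64(1.8), np.float64(-0.425)]
[np.float64(-2.6), np.float64(78.5), np.float64(1.8), np.float64(-0.567)]
[np.float64(0.7), np.float64(88.3), np.float64(1.8), np.float64(-0.708)]
[np.float64(5.4), np.float64(97.6), np.float64(1.8), np.float64(-0.85)]
[np.float64(11.4), np.float64(106.1), np.float64(1.8), np.float64(-0.991)]
[np.float64(18.5), np.float64(113.7), np.float64(1.8), np.float64(-1.133)]
[np.float64(26.5), np.float64(120.2), np.float64(1.8), np.float64(-1.274)]
[np.float64(35.5), np.float64(125.6), np.float64(1.8), np.float64(-1.416)]
[np.float64(40.9), np.float64(126.4), np.float64(1.9), np.float64(-1.416)]
```

View pics/s1.png

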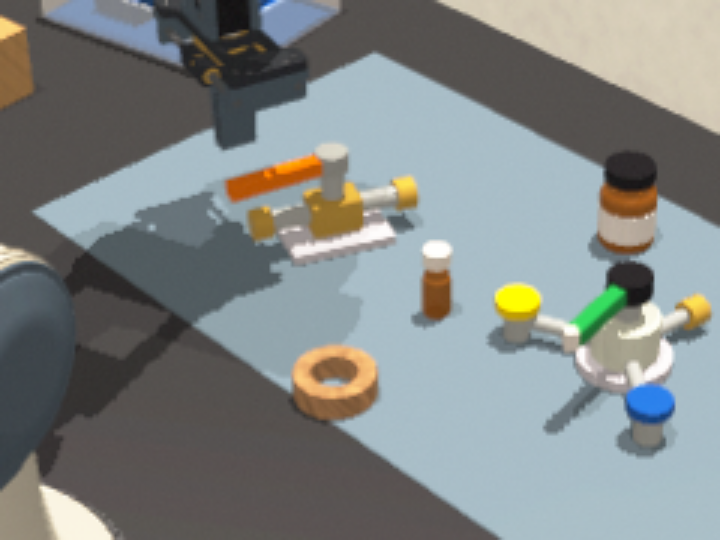

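The closed fingers at crop (235,115) are behind the lever (275,178), on the correct side and clear of it. Now I push round the arc.

step_arm --commands '[[[-1.5,30,1,0,0],[-4,47.5,1,-0.14,0],[-5,58,1,-0.28,0],[-4.5,68,1,-0.42,0],[-2.5,78.5,1,-0.57,0],[1,88,1,-0.71,0],[5.5,97.5,1,-0.85,0],[11.5,106,1,-0.99,0],[18.5,113.5,1,-1.13,0],[26.5,120,1,-1.27,0]]]'

```text
clock: 4.28
tool_pos: [0.4774, 0.1113, 0.0609]
ee_rot: [0.0, 0.872, 0.489, 0.001]
ft_force: [-0.3, -0.0, 0.2]
grip_width: -0.0
grasp_force: 0.0
```

Run:
```python
from geo import *; from bench import bot
rows(bot.state(),[bar(V,4.304,.07,o,.06) for o in (.0225,.018,.014,.06)])
```

```text
[np.float64(-2.8), np.float64(10.1), np.float64(1.0), np.float64(-0.14)]
[np.float64(-2.2), np.float64(14.5), np.float64(1.0), np.float64(-0.14)]
[np.float64(-1.6), np.float64(18.5), np.float64(1.0), np.float64(-0.14)]
[np.float64(-8.0), np.float64(-27.0), np.float64(0.9), np.float64(-0.14)]
```

step_arm --commands '[[[-2,5,0,-0.07,0],[-3,10,0,-0.14,0],[-2.5,12,0,-0.14,0],[-2,14.5,0,-0.14,0]]]'

```text
clock: 4.78
tool_pos: [0.4881, 0.1025, 0.0602]
ee_rot: [0.0, 0.838, 0.546, 0.0]
ft_force: [-0.5, 0.2, -0.3]
grip_width: 0.0003
grasp_force: 0.0
```

Run:
```python
from geo import *; from bench import bot,vision
s=vision.snapshot("side"); cv2.imwrite("pics/s2.png",cv2.resize(s["img"][150:330,180:420,::-1],None,fx=3,fy=3))
rows(bot.state(),[bar(V,4.304,.07,o,.06) for o in (.0225,.018,.014,.06)])
```

```text
[np.float64(-0.4), np.float64(-4.0), np.float64(0.0), np.float64(-0.006)]
[np.float64(-0.4), np.float64(0.5), np.float64(0.0), np.float64(-0.006)]
[np.float64(-0.4), np.float64(4.5), np.float64(0.0), np.float64(-0.006)]
[np.float64(-0.6), np.float64(-41.5), np.float64(-0.0), np.float64(-0.006)]
```

View pics/s2.png

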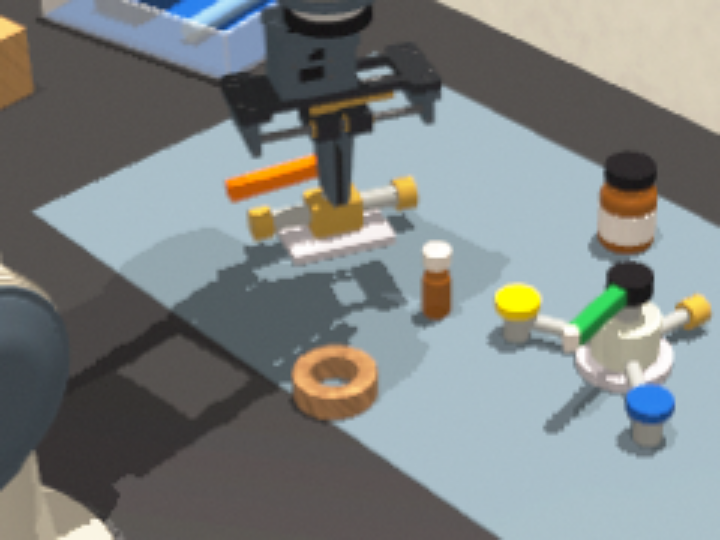

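The lever has not moved: it still runs from (332,155) to (232,190) in the crop, while the fingers are at (338,200). I'll check the projections.

Run:
```python
from geo import *; from bench import bot,vision
s=vision.snapshot("side");t=vision.snapshot("top");pickle.dump(t,open("top.pkl","wb"))
cv2.imwrite("pics/t2.png",cv2.resize(t["img"][140:290,225:425,::-1],None,fx=4,fy=4,interpolation=cv2.INTER_CUBIC))
st=bot.state();print(st["tool_pos"],st["ft_force"])
for n,p in dict(tcp=st["tool_pos"],hub=(*V,.1),ltip=(.4326,.1848,.093),vial=(.518,.0047,.07),blue=(.5227,-.2398,.042),jar=(.7252,-.0371,.085)).items():
    for k,c,o,f in(("side",s,(180,150),3),("top",t,(225,140),4)):
        u=cv2.projectPoints(np.array([p],float),cv2.Rodrigues(np.array(c["R"]))[0],np.array(c["t"]),c["intrinsics"],c["dist_coeffs"])[0][0,0]
        print(n,k,((u-o)*f).round())
```

```text
[0.48788743 0.10254906 0.05973427] [-0.78437576  0.10908215  0.50297725]
tcp side [333. 228.]
tcp top [185. 377.]
hub side [328. 148.]
hub top [ 95. 302.]
ltip side [226. 185.]
ltip top [ 56. 451.]
vial side [433. 250.]
vial top [326. 331.]
blue side [647. 399.]
blue top [678. 331.]
jar side [625. 166.]
jar top [387.  31.]
```

View pics/t2.png

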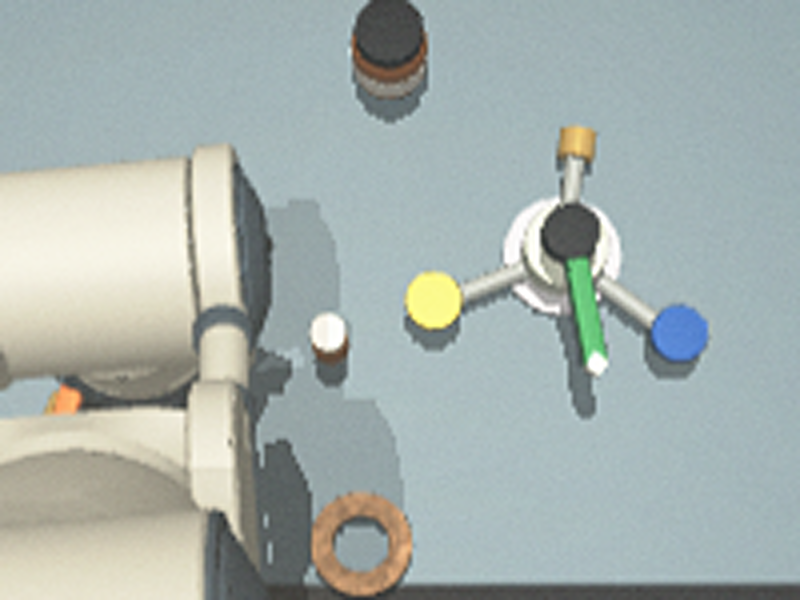

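Run:
```python
from geo import *
c=pickle.load(open("side.pkl","rb"))
T=np.array([.1893,-.5953,.18]);y=np.array([np.cos(-1.263),np.sin(-1.263),0])
def pr(p):return cv2.projectPoints(np.array([p],float),cv2.Rodrigues(np.array(c["R"]))[0],np.array(c["t"]),c["intrinsics"],c["dist_coeffs"])[0][0,0].round(1)
for k in(-.052,.052):
  for h in (0,.03,.06): print(k,h,pr(T+k*y+[0,0,h]))
for h in(.06,.07,.08,.09,.1): print(h,(pr((.488,.1025,h))-[180,150])*3, (pr((.4814,.2337,h))-[180,150])*3)
cv2.imwrite("pics/g0.png",cv2.resize(c["img"][280:420,360:520,::-1],None,fx=4,fy=4))
```

```text
-0.052 0 [404.6 391.9]
-0.052 0.03 [406.1 380.1]
-0.052 0.06 [407.6 367.9]
0.052 0 [462.2 413.5]
0.052 0.03 [464.9 401.8]
0.052 0.06 [467.7 389.7]
0.06 [333.6 227.7] [235.8 174.9]
0.07 [333.3 218.7] [235.2 165.9]
0.08 [333.  209.4] [234.6 156.9]
0.09 [332.4 200.1] [234.  147.6]
0.1 [332.1 190.5] [233.4 138.6]
```

View pics/g0.png

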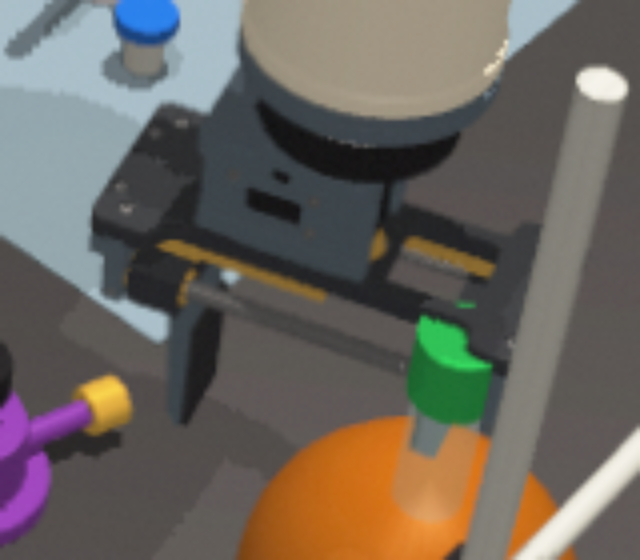

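Side-view fingertips (start crop (182,425), latest (338,205)) sit about 30 mm higher than the reported TCP projects to, in both pictures. So the fingers skimmed over the lever and touched nothing. I'll go back and repeat with the reported z about 30 mm lower.

Run:
```python
from geo import *; from bench import bot
rows(bot.state(),[bar(V,4.304,.07,.018,.12),bar(V,3.6,.07,.05,.12),bar(V,2.889,.07,.05,.12),bar(V,2.889,.07,.05,.03)])
```

```text
[np.float64(-0.3), np.float64(1.0), np.float64(-60.3), np.float64(-0.005)]
[np.float64(48.4), np.float64(-64.7), np.float64(-60.3), np.float64(0.699)]
[np.float64(108.0), np.float64(-58.5), np.float64(-60.3), np.float64(1.41)]
[np.float64(107.9), np.float64(-58.5), np.float64(29.7), np.float64(1.41)]
```

step_arm --commands '[[[0,0,-30,0,0],[0,0,-60,0.15,0],[15,-20,-60,0.33,0],[30,-45,-60,0.51,0],[48,-65,-60,0.69,0],[70,-65,-60,0.87,0],[90,-62,-60,1.05,0],[108,-58,-60,1.23,0],[108,-58,-60,1.41,0],[108,-58,-20,1.41,0],[108,-58,20,1.41,0],[108,-58,30,1.41,0]]]'

```text
clock: 6.42
tool_pos: [0.4764, 0.2243, 0.0278]
ee_rot: [0.001, 0.992, -0.126, -0.002]
ft_force: [-0.2, 1.3, 0.6]
grip_width: 0.0004
grasp_force: 0.0
```

Run:
```python
from geo import *; from bench import bot
rows(bot.state(),[bar(V,th,.07,.0225,.03) for th in np.linspace(2.889,4.304,11)]+[bar(V,4.304,.07,.017,.03)])
```

```text
[np.float64(1.1), np.float64(26.6), np.float64(-2.2), np.float64(0.0)]
[np.float64(-1.4), np.float64(36.7), np.float64(-2.1), np.float64(-0.141)]
[np.float64(-2.4), np.float64(47.0), np.float64(-2.1), np.float64(-0.283)]
[np.float64(-2.0), np.float64(57.4), np.float64(-2.1), np.float64(-0.424)]
[np.float64(-0.1), np.float64(67.6), np.float64(-2.1), np.float64(-0.566)]
[np.float64(3.3), np.float64(77.5), np.float64(-2.1), np.float64(-0.707)]
[np.float64(8.0), np.float64(86.7), np.float64(-2.1), np.float64(-0.849)]
[np.float64(13.9), np.float64(95.3), np.float64(-2.1), np.float64(-0.99)]
[np.float64(21.0), np.float64(102.9), np.float64(-2.1), np.float64(-1.132)]
[np.float64(29.1), np.float64(109.4), np.float64(-2.1), np.float64(-1.273)]
[np.float64(38.0), np.float64(114.7), np.float64(-2.1), np.float64(-1.415)]
[np.float64(43.4), np.float64(115.6), np.float64(-2.1), np.float64(-1.415)]
```

First a few rows, to check for contact.

step_arm --commands '[[[1,15,0,0,0],[1,26.5,0,0,0],[-1.5,36.5,0,-0.14,0],[-2.5,47,0,-0.28,0],[-2,57.5,0,-0.42,0],[-2,57.5,0,-0.42,0]]]'

```text
clock: 7.18
tool_pos: [0.4621, 0.1687, 0.0306]
ee_rot: [-0.0, 0.997, 0.083, 0.001]
ft_force: [0.2, 0.0, -0.1]
grip_width: 0.0007
grasp_force: 0.0
```

Run:
```python
from geo import *; from bench import bot,vision
s=vision.snapshot("side"); cv2.imwrite("pics/s3.png",cv2.resize(s["img"][150:330,180:420,::-1],None,fx=3,fy=3))
rows(bot.state(),[bar(V,th,.07,.0225,.03) for th in np.linspace(2.889,4.304,11)[4:]]+[bar(V,4.304,.07,.017,.03)])
```

```text
[np.float64(-4.3), np.float64(9.7), np.float64(0.4), np.float64(-0.15)]
[np.float64(-5.2), np.float64(20.0), np.float64(0.4), np.float64(-0.291)]
[np.float64(-4.7), np.float64(30.4), np.float64(0.4), np.float64(-0.433)]
[np.float64(-2.7), np.float64(40.6), np.float64(0.4), np.float64(-0.574)]
[np.float64(0.7), np.float64(50.4), np.float64(0.4), np.float64(-0.716)]
[np.float64(5.5), np.float64(59.7), np.float64(0.4), np.float64(-0.857)]
[np.float64(11.5), np.float64(68.2), np.float64(0.5), np.float64(-0.999)]
[np.float64(16.1), np.float64(71.1), np.float64(0.5), np.float64(-0.999)]
```

View pics/s3.png

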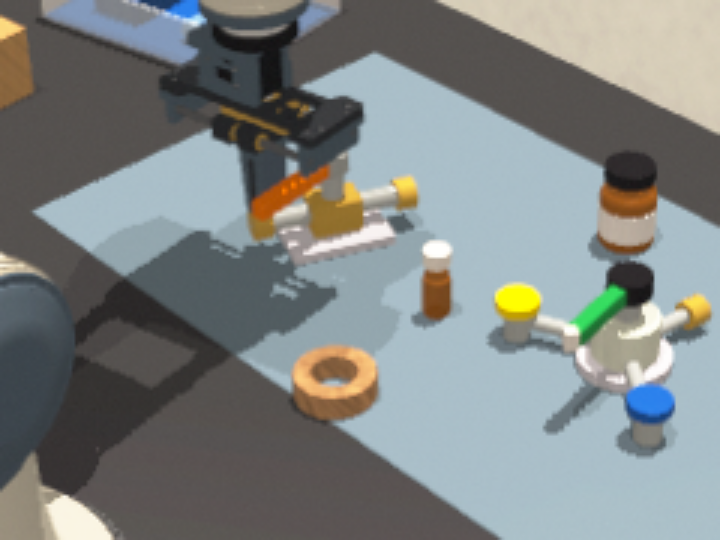

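The lever is turning now: its tip went from (230,190) to (258,213), with the fingers behind it at (262,190). I'll continue to the stop.

step_arm --commands '[[[-4.5,9.5,0,-0.15,0],[-5,20,0,-0.29,0],[-4.5,30.5,0,-0.43,0],[-2.5,40.5,0,-0.57,0],[0.5,50.5,0,-0.72,0],[5.5,59.5,0,-0.86,0],[11.5,68,0,-1.0,0],[14,69.5,0,-1.0,0],[14,69.5,0,-1.0,0]]]'

```text
clock: 8.35
tool_pos: [0.4873, 0.1035, 0.0297]
ee_rot: [0.0, 0.836, 0.549, 0.0]
ft_force: [0.3, -0.7, 0.4]
grip_width: 0.0005
grasp_force: 0.1
```

Run:
```python
from geo import *; from bench import bot,vision
st=bot.state(); print(st["ft_force"],st["wrist_torque"])
rows(st,[bar(V,4.304,.07,o,.03) for o in (.0225,.02,.017,.014,.06)])
```

```text
[ 0.30391575 -0.6838686   0.37277286] [-0.05239315 -0.00511304 -0.01401767]
[np.float64(-0.9), np.float64(-2.6), np.float64(-0.3), np.float64(0.001)]
[np.float64(-0.9), np.float64(-0.1), np.float64(-0.3), np.float64(0.001)]
[np.float64(-0.9), np.float64(2.9), np.float64(-0.3), np.float64(0.001)]
[np.float64(-0.9), np.float64(5.9), np.float64(-0.3), np.float64(0.001)]
[np.float64(-0.9), np.float64(-40.1), np.float64(-0.3), np.float64(0.001)]
```

step_arm --commands '[[[0,2,0,0,0],[0,3.5,0,0,0],[0,3.5,0,0,0]]]'

```text
clock: 8.72
tool_pos: [0.4892, 0.1024, 0.0295]
ee_rot: [-0.001, 0.835, 0.551, -0.001]
ft_force: [-7.8, 3.3, 5.9]
grip_width: 0.0004
grasp_force: 4.4
```

step_arm --commands '[[[0,2,0,0,0],[0,2,0,0,0],[0,2,0,0,0]]]'

```text
clock: 9.1
tool_pos: [0.4892, 0.1022, 0.0294]
ee_rot: [-0.002, 0.835, 0.551, -0.002]
ft_force: [-16.3, 11.5, 13.5]
grip_width: 0.0002
grasp_force: 10.3
```

step_arm --commands '[[[0,-30,0,0,0],[0,-45,0,0,0],[0,-45,-60,0,0],[0,-45,-120,0,0],[0,-45,-150,0,0],[0,-45,-150,0,0]]]'

```text
clock: 9.85
tool_pos: [0.4526, 0.1191, 0.1818]
ee_rot: [0.001, 0.834, 0.551, 0.002]
ft_force: [-0.0, -0.3, 0.1]
grip_width: 0.0004
grasp_force: 0.0
```

Run:
```python
from geo import *; from bench import bot,vision
th=-2.968
rows(bot.state(),[bar(S,th,.07,.055,.18),bar(S,th,.07,.055,.03)])
s=vision.snapshot("side"); cv2.imwrite("pics/s4.png",cv2.resize(s["img"][150:330,180:420,::-1],None,fx=3,fy=3))
# predicted side pixel of shut tip
def pr(p):return cv2.projectPoints(np.array([p],float),cv2.Rodrigues(np.array(s["R"]))[0],np.array(s["t"]),s["intrinsics"],s["dist_coeffs"])[0][0,0]
for q in(1.4,1.5,1.571):
  a=-.408+np.pi+q; print(q,(pr((V[0]+.105*np.cos(a),V[1]+.105*np.sin(a),.093))-[180,150])*3+[4,5])
```

```text
[np.float64(-198.0), np.float64(141.7), np.float64(2.0), np.float64(0.994)]
[np.float64(-198.4), np.float64(141.0), np.float64(152.0), np.float64(0.994)]
1.4 [349.63673692 221.52064446]
1.5 [361.33054776 219.91432998]
1.571 [369.43517794 218.39205702]
```

View pics/s4.png

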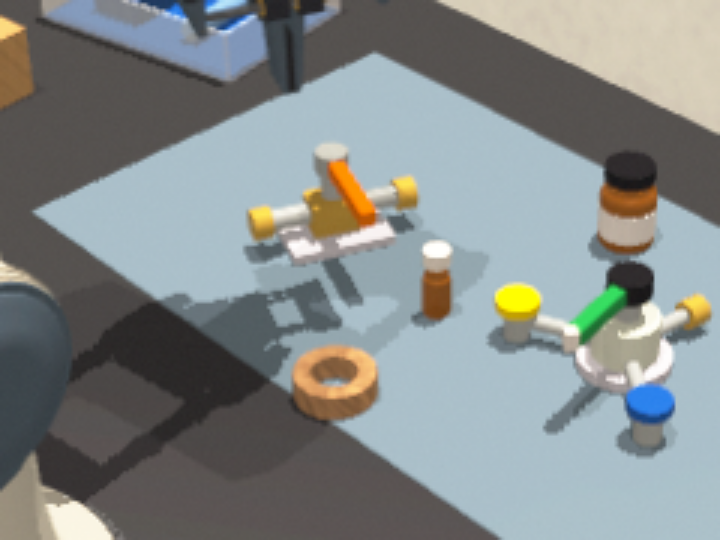

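The lever is shut: tip at (366,217), which matches about 1.55 rad, and the stop force was felt. The vial, cork ring and jar are where they were. Next is the selector.

step_arm --commands '[[[-35,25,0,0.17,0],[-70,50,0,0.34,0],[-105,75,0,0.51,0],[-140,100,0,0.68,0],[-170,122,0,0.85,0],[-198,141,0,0.99,0],[-198,141,0,0.99,0],[-198,141,50,0.99,0],[-198,141,100,0.99,0],[-198,141,140,0.99,0],[-198,141,152,0.99,0],[-198,141,152,0.99,0]]]'

```text
clock: 11.4
tool_pos: [0.5024, -0.1181, 0.0273]
ee_rot: [-0.0, 0.996, 0.089, -0.001]
ft_force: [0.4, 0.5, 0.6]
grip_width: 0.0004
grasp_force: 0.0
```

Run:
```python
from geo import *; from bench import bot
rows(bot.state(),[bar(S,th,.07,.0195,.03) for th in np.linspace(-2.968,-2.226,7)])
```

```text
[np.float64(2.5), np.float64(36.5), np.float64(-2.8), np.float64(0.005)]
[np.float64(0.6), np.float64(45.3), np.float64(-2.8), np.float64(-0.118)]
[np.float64(-0.3), np.float64(54.2), np.float64(-2.8), np.float64(-0.242)]
[np.float64(0.0), np.float64(63.2), np.float64(-2.8), np.float64(-0.366)]
[np.float64(1.4), np.float64(72.1), np.float64(-2.8), np.float64(-0.489)]
[np.float64(3.9), np.float64(80.7), np.float64(-2.8), np.float64(-0.613)]
[np.float64(7.4), np.float64(89.0), np.float64(-2.8), np.float64(-0.737)]
```

step_arm --commands '[[[2,20,-2,0,0],[2.5,36,-2.5,0,0],[0.5,45,-2.5,-0.12,0],[0,54,-2.5,-0.24,0],[0,63,-2.5,-0.37,0],[1.5,72,-2.5,-0.49,0],[4,80.5,-2.5,-0.61,0],[6.5,86.5,-2.5,-0.72,0],[7.5,89,-2.5,-0.74,0],[7.5,89,-2.5,-0.74,0]]]'

```text
clock: 12.65
tool_pos: [0.5262, -0.2056, 0.0304]
ee_rot: [0.0, 0.897, 0.442, 0.0]
ft_force: [-0.4, 0.3, -0.0]
grip_width: 0.0001
grasp_force: 0.0
```

step_arm --commands '[[[0,-20,0,0,0],[0,-45,0,0,0],[0,-45,-60,0,0],[0,-45,-120,0,0],[-30,-85,-150,0,0],[-60,-130,-150,0,0],[-60,-130,-150,0,0]]]'

```text
clock: 13.52
tool_pos: [0.3831, -0.1728, 0.1805]
ee_rot: [-0.0, 0.897, 0.442, -0.0]
ft_force: [-0.4, -0.2, 0.1]
grip_width: 0.0003
grasp_force: 0.0
```

Run:
```python
from geo import *; from bench import vision
s=vision.snapshot("side");t=vision.snapshot("top");pickle.dump(s,open("side.pkl","wb"));pickle.dump(t,open("top.pkl","wb"))
a=cv2.resize(s["img"][200:320,300:440,::-1],None,fx=4,fy=4); b=cv2.resize(t["img"][140:290,300:440,::-1],None,fx=4,fy=4)[:480]
b=cv2.resize(t["img"][170:250,330:410,::-1],None,fx=3,fy=3); c=cv2.resize(t["img"][190:270,225:305,::-1],None,fx=3,fy=3)
cv2.imwrite("pics/f.png",np.hstack([a,np.vstack([b,c])]))
```

```text
(no output)
```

View pics/f.png

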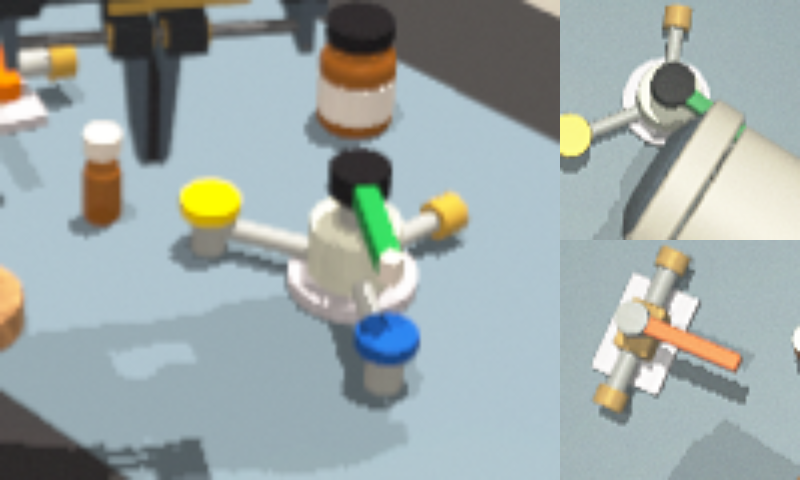

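In the side crop the tip (393,262) stands up-image from the blue collar (387,337), and the lever is shut. In the top view the arm hides the pointer, so I'll move it away and measure there numerically.

Run:
```python
from geo import *; from bench import bot
rows(bot.state(),[(.25,-.5,.18,-.65)])
```

```text
[np.float64(-341.7), np.float64(90.4), np.float64(0.6), np.float64(-0.005)]
```

step_arm --commands '[[[-50,13,0,0,0],[-100,26,0,0,0],[-150,40,0,0,0],[-200,53,0,0,0],[-250,66,0,0,0],[-300,80,0,0,0],[-340,90,0,0,0],[-340,90,0,0,0],[-340,90,0,0,0]]]'

```text
clock: 14.75
tool_pos: [0.2517, -0.4983, 0.1795]
ee_rot: [-0.0, 0.897, 0.443, 0.0]
ft_force: [0.4, 0.7, -0.5]
grip_width: 0.0007
grasp_force: 0.0
```

Run:
```python
from geo import *; from bench import vision
t=vision.snapshot("top"); o=np.array([330,170]); im=t["img"][170:260,330:430]
h=cv2.cvtColor(im,cv2.COLOR_RGB2HSV)
def cen(lo,hi,z):
    m=cv2.inRange(h,lo,hi); v,u=np.nonzero(m); p=np.c_[u,v]+o
    return p.astype(float)
g=cen((45,100,60),(80,255,255),0); b=cen((105,120,60),(125,255,255),0); y=cen((25,120,100),(35,255,255),0)
W=lambda p,z:world(t,p,z)[:2]
bw,yw=W(b.mean(0),.04),W(y.mean(0),.04)
# green bar top: axis by PCA of world points
gw=np.array([W(p,.093) for p in g]); c=gw.mean(0); d=np.linalg.svd(gw-c)[2][0]
m=(bw+yw)/2; n=yw-bw; n/=np.hypot(*n); S2=m+.05*np.array([n[1],-n[0]])
if d@(c-S2)<0:d=-d
print(len(g),len(b),len(y),"blue",bw,"yel",yw,"axis",S2)
f=lambda v:np.arctan2(v[1],v[0]).round(3)
print("pointer dir pca",f(d),"by centroid",f(c-S2),"blue dir",f(bw-S2),"r range",((gw-S2)@d).min(),((gw-S2)@d).max())
print("tip-blue mm",1000*(S2+.1*d-bw),1000*(S2+.1*(c-S2)/np.hypot(*(c-S2))-bw))
```

```text
140 112 28 blue [ 0.51837247 -0.24014061] yel [ 0.54643604 -0.07314113] axis [ 0.58171288 -0.16492698]
pointer dir pca -2.225 by centroid -2.265 blue dir -2.271 r range 0.014417758223585245 0.08167381576797127
tip-blue mm [ 2.47037877 -4.12639366] [-0.67335449 -1.61239425]
```

The pointer direction is -2.22 to -2.24 rad against a blue-port direction of -2.226 rad, so the tip is within a few mm of the blue middle. The arm is clear, so I'm handing in.

```bash
python3 -c "
from bench import bot
print(bot.finish_job())"
```

```text
the job is handed in; nothing more can be done
None
```

I handed the job in with the pump lever against its shut stop and the pointer tip within about 5 mm of the middle of the blue port by camera, never swung towards yellow; the arm ended clear, and the vial, jar and cork ring looked unmoved, though no verdict came back.

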